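# Pack the leak-test adaptor and secure the case

### The arm

A 6-joint arm with a two-finger parallel gripper is mounted at the origin on a cart in front of the work surface, level with it; the furniture and walls round the work are solid. World frame = base frame: x ahead of the robot, y to its left, z up, the work surface at z = 0. Lengths are in m, angles in rad, forces in N, time in s.
With the tool pointing down it reaches from about 0.325 to 0.85 m from the base axis. Payload 4.4 kg.
Tool frame: the origin (TCP) lies midway between the tips of the shut fingers; the grasp point (between the pads) lies 19 mm behind it (r.tcp_to_grasp is the distance from the TCP to the grasp point, in m); z points along the fingers, y is the line along which they close (so a half turn about z gives the same grasp; the last joint's range is limited). The gripper opens to 94 mm and grips with 3 to 60 N. Pads are 16 mm wide; open, the fingers measure 119 mm over their backs; the gripper's body (75 mm by 177 mm) begins 78 mm behind the grasp point.
Start: joints at [1.089, 0.207, 1.542, -0, 1.393, -0.15], TCP at [0.187, 0.544, 0.205] pointing down, gripper open.
Joint ranges: [-2.73, 2.73], [-0.86, 2.22], [0.23, 2.46], [-1.11, 4.25], [0.08, 2.63], [-2.82, 2.82]. Speed limits (rad/s): [2.79, 2.79, 3.14, 3.14, 3.14, 3.14].

### API

Orientations are given as [roll, pitch, yaw] about the fixed x, y, z axes, in that order (R = Rz(yaw) Ry(pitch) Rx(roll)).
In Python, from bench import r gives the robot as it stands. Calls block until the motion is done:
- r.reach(position, orientation): joint-space move of the TCP to a pose.
- r.line_to(position, feed=0.15, ori=None, stop_force=None): straight line of the TCP; ori=None keeps the orientation; feed is the mean speed in m/s. With stop_force (N) it stops when the force on the tool has changed by that much, and returns True; else False.
- r.set_joints(angles): joint-space move.
- r.grip(opening, strength=None): opening from 0.0 (shut) to 1.0 (fully open); strength is the grip in N (None keeps the last); returns when the fingers have stopped.
- r.hold(seconds).
- r.solve_ik(position, orientation): joint angles nearest the present ones, or None.
- r.get_image(name): name is "scene" or "top" or "wrist"; returns a dict with "frame" (420x560x3 uint8, red, green, blue), "z_map" (420x560 float32, m along the optical axis (not along the pixel's ray), 0 where there is no reading), "camera_matrix" (3x3 intrinsics, pixels), "R" (3x3) and "t" (3): a world point X has camera coordinates R X + t; the wrist camera has in their place "mount" (4x4, takes a point from camera to tool coordinates, whose origin is the TCP and whose axes are the flange's). Camera axes: x right, y down, z forward; pixel columns grow to the right and rows downward; lengths in m; the calibration is good to about 2 mm. A picture is of the moment at which its call begins: read the wrist's pose just before it.
A pose or a line that the arm cannot do raises r.PlanningError and nothing moves.
- r.sign_off(): hands the job in; it is judged then, once.
Readings, each from a call of its own:
- r.read_t(): time.
- r.read_q(): joint angles.
- r.read_joint_velocities(): joint speeds.
- r.read_effort(): joint torques, N m.
- r.read_ee_pos(): TCP position.
- r.read_ee_rot(): TCP orientation.
- r.read_contact_force(): force on the tool from outside, world axes, zero at the start.
- r.read_torque(): the same for the moment, N m.
- r.read_gripper_width(): opening from 0.0 (shut) to 1.0 (fully open).
- r.read_gripper_force(): force on a finger pad.
Only numpy, scipy, OpenCV 4.12 (cv2) and the standard library are available. Lean on these libraries where they do the work, as an engineer would, in place of code of your own. Each camera call takes 0.05 s, during which the arm holds its last target. There are 200 camera calls.

### The job

The black leak-test adaptor has fallen over: stand it upright on the desk, narrow neck up, and let go of it; then take it again and set it down, still upright, inside the open case. Close the lid fully, and only then turn the turnbutton on the case's front all the way so that its arm points straight over the lid. Do not drop the adaptor, and leave the little white thermometer and the tape roll where they are.

Things in the scene. Friction and masses are not known exactly. Their poses are not given: they have to be found in the camera images.
- adaptor: Leak-test adaptor: black stepped cylinder, 82 mm long, 0.18 kg, with a square foot flange 54 x 54 x 7 mm. Origin at the centre of the foot's underside; its z axis runs to the neck. Diameter 46 mm up to 30 mm from the foot (ribbed), 52 mm from 30 to 66 mm, then a 38 mm neck. It starts lying on a side of the flange, axis 27 mm up.
- case: Grey plastic storage case, fixed to the desk, open at the top: outside 140 mm (its x) by 180 mm (its y) by 100 mm high, walls and floor 5 mm thick. Origin at the centre of its underside; its x axis points from the front wall (turnbutton side, towards the robot) to the hinge side, z up. The turnbutton's bracket stands out 47 mm from the middle of the front wall.
- case_floor (a point): Centre of the case's inner floor, 5 mm above the desk. Free floor 130 mm (x) by 170 mm (y).
- lid (a joint): Lid hinge angle in rad: 0 = fully closed, grows as the lid opens (1.57 = upright), stop at 1.95. A stiff hinge: the lid stays where it is left, about 2 N at the front edge moves it.
- lid_hinge (a point): Middle of the lid's hinge line at the case's far rim, 76 mm behind the case's origin and 100 mm up; the line runs along the case's y.
- lid_edge (a point): Middle of the lid's free edge, on the outer face (the top face when closed). The lid is a flat grey panel, 150 mm from hinge to this edge, 186 mm wide, 8 mm thick, without handle.
- turnbutton (a joint): Angle of the turnbutton in rad about its upright pivot: 0 = arm along the case's +y, beside the lid (open); 1.57 = arm straight over the lid's front edge (secured, at its stop). Grows clockwise seen from above; range -0.35 to 1.571. It stays where it is left; about 0.06 N m turns it.
- turn_grip (a point): On the turnbutton's pivot axis, 132 mm above the desk and 98 mm in front of the case's origin. Here is an upright black grip rib, 12 mm thick, from 117 to 145 mm above the desk, reaching from 14 mm behind the pivot to 38 mm along the arm.
- turn_tip (a point): Tip region of the turnbutton's arm, 55 mm from the pivot. The arm is an 18 mm wide, 7 mm thick black bar between 110 and 117 mm above the desk, just over the top of the closed lid (108 mm).
- hygrometer: White room thermometer with a screen, standing upright on its foot, 33 mm deep, 62 mm wide, 62 mm high; bystander. Origin at the centre of its underside.
- tape_roll: Roll of brown tape lying flat, 92 mm diameter, 48 mm high; bystander. Origin at the centre of its underside.
Mind the look-alikes: they are no part of the job. Leave any red look-alike of the adaptor alone.

How it is judged:
On the way, in this order (a step that is already met when the one before it is completed fails the run):
1. the adaptor stands upright on the desk outside the case, neck up, let go and still (angle between adaptor's own z axis and vertical below 0.15 rad and contact force between adaptor and the fingers below 0.1 N and linear speed of adaptor below 0.05 m/s and horizontal distance between adaptor and case above 0.1 m and height (world z) of adaptor between -0.01 and 0.01 m), for 0.2 s.
2. the adaptor stands upright on the case's floor, let go, with the lid still open (angle between adaptor's own z axis and vertical below 0.15 rad and contact force between adaptor and the fingers below 0.1 N and linear speed of adaptor below 0.05 m/s and x of adaptor in the frame of case between -0.05 and 0.05 m and y of adaptor in the frame of case between -0.07 and 0.07 m and z of adaptor in the frame of case between -0.005 and 0.02 m and value of joint lid above 0.3 rad), for 0.2 s.
3. the lid is closed while the turnbutton is still open (value of joint lid below 0.03 rad and value of joint turnbutton below 0.6 rad), for 0.1 s.
At the end, for the whole second after the job is handed in: The adaptor stands at rest inside the case, neck up, within 0.15 rad of upright; the lid is closed to within 0.03 rad; the turnbutton is turned beyond 1.4 rad (stop at 1.57), its arm over the lid (value of joint lid below 0.03 rad and value of joint turnbutton above 1.4 rad and angle between adaptor's own z axis and vertical below 0.15 rad and linear speed of adaptor below 0.05 m/s and x of adaptor in the frame of case between -0.05 and 0.05 m and y of adaptor in the frame of case between -0.07 and 0.07 m and z of adaptor in the frame of case between -0.005 and 0.02 m); the robot touches nothing.
It fails at once if the adaptor is dropped (it falls freely faster than 0.8 m/s, a drop of some 3 cm) (contact force between adaptor and anything else below 0.02 N and linear speed of adaptor above 0.8 m/s).
It fails at once if the thermometer is moved by more than 3 cm or tipped (distance of hygrometer from where it was at the start of the episode above 0.03 m or angle between hygrometer's own z axis and vertical above 0.3 rad).
It fails at once if the tape roll is moved by more than 3 cm (distance of tape_roll from where it was at the start of the episode above 0.03 m).
It also fails if it takes over 72 s, if anything falls off the work surface, if the arm or the gripper's body presses on something with over 40 N, if the wrist force passes 120 N, or if a joint passes its speed limit or range.

## Working session

There is one attempt and no reset: what is moved stays moved. The work goes in short steps, each a Python script; the robot and the scene stay as the last script left them, time stands still between calls to the robot, and variables do not carry over. Pictures are saved under pics/ and viewed, at most 10 in all, crops included, and the job is handed in when it is done.

```bash
mkdir -p pics; cat > h.py <<'E'
from bench import r
import numpy as np, cv2
def pts(im):
    K=im["camera_matrix"];z=im["z_map"];v,u=np.indices(z.shape)
    c=np.stack([(u-K[0,2])/K[0,0]*z,(v-K[1,2])/K[1,1]*z,z],-1)
    return (c-im["t"])@im["R"]   # R^T (c-t)
def save(n,f): cv2.imwrite(f"pics/{n}.png",cv2.cvtColor(f,cv2.COLOR_RGB2BGR))
E
python3 - <<'E'
from h import *
a=r.get_image("scene");b=r.get_image("top")
import pickle;pickle.dump((a,b),open("im0.pkl","wb"))
save("scene0",a["frame"]);save("top0",b["frame"])
for i in(a,b):print(i["camera_matrix"],-i["R"].T@i["t"],i["R"][2],(i["z_map"]>0).mean())
print(r.read_t())
E
```

```text
[[397.26462557   0.         276.8020679 ]
 [  0.         397.26462557 207.1174789 ]
 [  0.           0.           1.        ]] [-0.02546371 -0.51167018  0.54775431] [ 0.61472919  0.610117   -0.49986525] 0.932844387755102
[[475.90821791   0.         275.20094062]
 [  0.         475.90821791 204.9362271 ]
 [  0.           0.           1.        ]] [0.35925596 0.03934529 1.31709459] [ 0.1370652  -0.00441688 -0.99055218] 0.9878358843537415
0.1
```

View pics/scene0.png

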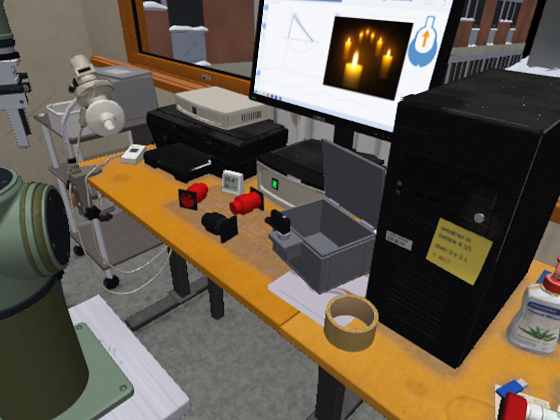

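View pics/top0.png

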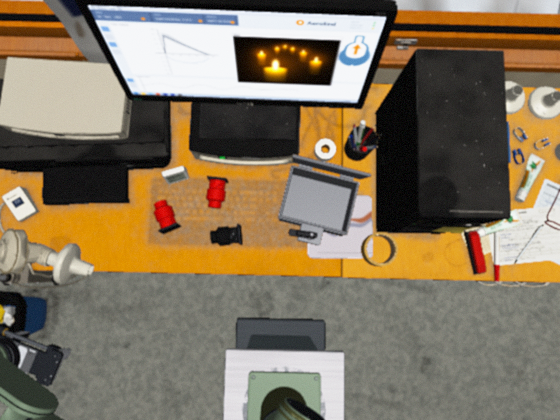

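Top view: the candidates for the adaptor are black (227,236), red (165,213) and red (217,192); the black one, with its square foot near (238,235), fits the description. The turnbutton, also black, is at (302,233). The case is at (320,200) with its lid upright, the tape at (379,249) and the thermometer at (174,174). Next comes a close crop and the measurements.

```bash
cat > m.py <<'E'
from h import *
import pickle
a,b=pickle.load(open("im0.pkl","rb"))
c=[a["frame"][180:260,180:300],b["frame"][210:260,200:275]]
save("crop0",np.hstack([cv2.resize(c[0],(390,260),interpolation=2),cv2.resize(c[1],(390,260),interpolation=2)]))
for n,i,box in(("scene",a,(195,205,245,245)),("top",b,(205,222,248,250))):
    P=pts(i);f=i["frame"].astype(int);x0,y0,x1,y1=box
    m=np.zeros(f.shape[:2],bool);m[y0:y1,x0:x1]=True
    m&=(f.max(2)<70)&(P[...,2]>0.006)
    Q=P[m];print(n,m.sum(),Q.min(0),Q.max(0),np.median(Q,0))
    rect=cv2.minAreaRect(Q[:,:2].astype(np.float32));print(rect)
    ev,V=np.linalg.eigh(np.cov(Q[:,:2].T));ax=V[:,1];print("axis",ax)
    s=Q[:,:2]@ax;t=Q[:,:2]@np.array([-ax[1],ax[0]])
    for k in np.arange(s.min(),s.max(),.008):
        w=(s>=k)&(s<k+.008)
        if w.any():print(f"{k:.3f} t {t[w].min():.3f} {t[w].max():.3f} z {Q[w,2].max():.3f} n{w.sum()}")
# case: rim points / lid / walls
for n,i in(("top",b),("scene",a)):
    P=pts(i);g=i["frame"].astype(int)
    R=(P[...,0]>.3)&(P[...,0]<.75)&(P[...,1]>-.2)&(P[...,1]<.2)
    m=R&(abs(P[...,2]-.1)<.006)&(np.ptp(g,axis=2)<25)
    Q=P[m];print(n,"rim",m.sum(),Q.min(0),Q.max(0),cv2.minAreaRect(Q[:,:2].astype(np.float32)))
    m=R&(abs(P[...,2]-.131)<.02)&(g.max(2)<60)
    Q=P[m];print(n,"rib",m.sum(),cv2.minAreaRect(Q[:,:2].astype(np.float32)),Q[:,2].max())
    m=R&(P[...,2]>.16)&(P[...,0]>.5)&(np.ptp(g,axis=2)<25)&(P[...,2]<.3)
    Q=P[m];print(n,"lid",m.sum(),Q.min(0),Q.max(0))
E
python3 m.py
```

```text
scene 704 [-0.02546371 -0.51167018  0.0060207 ] [0.48358212 0.29577483 0.54775431] [0.44288599 0.14097577 0.03824158]
((0.26556065678596497, -0.13203930854797363), (0.9519909024238586, 0.0947226881980896), 58.20849609375)
axis [0.45293058 0.89154579]
-0.468 t -0.209 -0.209 z 0.548 n2
0.300 t -0.336 -0.325 z 0.053 n54
0.308 t -0.347 -0.325 z 0.055 n98
0.316 t -0.360 -0.320 z 0.055 n104
0.324 t -0.372 -0.309 z 0.055 n125
0.332 t -0.372 -0.303 z 0.055 n94
0.340 t -0.347 -0.300 z 0.052 n68
0.348 t -0.350 -0.296 z 0.053 n59
0.356 t -0.349 -0.297 z 0.053 n33
0.364 t -0.332 -0.293 z 0.052 n27
0.372 t -0.328 -0.292 z 0.050 n22
0.380 t -0.315 -0.301 z 0.043 n8
0.388 t -0.308 -0.308 z 0.041 n1
0.468 t -0.292 -0.292 z 0.009 n1
0.476 t -0.293 -0.289 z 0.017 n8
top 482 [0.35925596 0.03934529 0.0293321 ] [0.47785142 0.20692763 1.31709459] [0.44993803 0.16234016 0.04697365]
((0.43125706911087036, 0.11252138018608093), (0.19250258803367615, 0.07140278816223145), 65.81444549560547)
axis [-0.04189219  0.99912214]
0.024 t -0.361 -0.361 z 1.317 n1
0.096 t -0.440 -0.438 z 0.054 n2
0.104 t -0.483 -0.435 z
[... 490 characters left out ...]
877848625183, 0.30526068806648254), 89.78023529052734)
top rib 2928 ((0.5978133678436279, 0.013533711433410645), (0.3741953670978546, 0.30396807193756104), 89.67057800292969) 0.15099804419261748
top lid 887 [ 0.5818125  -0.17888505  0.16044278] [0.7499995  0.19864703 0.26855218]
scene rim 1407 [ 0.42552549 -0.18161445  0.09400033] [0.661648   0.19829076 0.10597927] ((0.5592643022537231, 0.02172224223613739), (0.3945058584213257, 0.2033350020647049), 73.56752014160156)
scene rib 2175 ((0.60270756483078, 0.04751117527484894), (0.40507346391677856, 0.2152075469493866), 61.020713806152344) 0.15098711793858607
scene lid 3053 [ 0.57855597 -0.18382228  0.16007196] [0.74999996 0.19722641 0.25574089]
```

View pics/crop0.png

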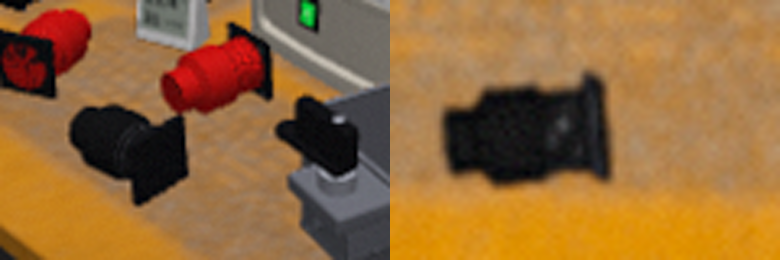

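The crop confirms it: a black body with its square foot towards −y (the case side) and its neck towards +y. Next I refine the adaptor and case poses and the free space.

```bash
cat > m2.py <<'E'
from h import *
import pickle
a,b=pickle.load(open("im0.pkl","rb"))
for n,i,box in(("scene",a,(195,205,245,245)),("top",b,(205,222,248,250))):
    P=pts(i);f=i["frame"].astype(int);x0,y0,x1,y1=box
    m=np.zeros(f.shape[:2],bool);m[y0:y1,x0:x1]=True
    m&=(f.max(2)<70)&(P[...,2]>0.012)&(P[...,2]<.07)&(P[...,1]<.21)&(P[...,1]>.09)&(P[...,0]>.4)
    Q=P[m];u=Q[:,1]
    # mid line per slice
    S=[]
    for k in np.arange(.105,.185,.008):
        w=(u>=k)&(u<k+.008)&(Q[:,2]>.03)
        if w.sum()>3:S.append((k+.004,Q[w,0].min(),Q[w,0].max(),Q[w,2].max()))
    S=np.array(S);print(n,"y",u.min(),u.max());print(S.round(3))
    print("axis fit x=",np.polyfit(S[:,0],(S[:,1]+S[:,2])/2,1), "ztop",np.percentile(Q[:,2],97))
    if n=="top":
        print(cv2.minAreaRect(Q[:,:2].astype(np.float32)))
# grid of max heights from both views
PP=np.concatenate([pts(i)[i["z_map"]>0] for i in(a,b)])
H=np.full((20,24),-1.);
ix=((PP[:,0]-.34)/.025).astype(int);iy=((PP[:,1]+.3)/.025).astype(int)
ok=(PP[:,0]>.34)&(ix<20)&(PP[:,1]>-.3)&(iy<24)
np.maximum.at(H,(ix[ok],iy[ok]),PP[ok,2])
print("cols y",-.3,"step .025; rows x from .34 (cm)")
for k in range(20):print(f"{.34+.025*k:.3f}",*[f"{int(100*h):3d}" for h in H[k]])
# case: top view pixels
for n,i in(("top",b),("scene",a)):
    P=pts(i);g=i["frame"].astype(int)
    R=(P[...,0]>.38)&(P[...,0]<.72)&(P[...,1]>-.16)&(P[...,1]<.1)
    m=(R&(abs(P[...,2]-.1)<.004)&(np.ptp(g,axis=2)<25)).astype(np.uint8)
    k,l,st,_=cv2.connectedComponentsWithStats(m,connectivity=8)
    for j in range(1,k):
        if st[j,4]>25:
            Q=P[l==j];print(n,"rim",st[j],cv2.minAreaRect(Q[:,:2].astype(np.float32)))
    m=R&(P[...,2]>.119)&(P[...,2]<.15)&(P[...,0]<.50)&(g.max(2)<70)
    Q=P[m];rc=cv2.minAreaRect(Q[:,:2].astype(np.float32));print(n,"rib",m.sum(),rc,Q[:,2].max(),cv2.boxPoints(rc).round(3).tolist())
    m=R&(P[...,2]>.13)&(P[...,2]<.28)&(P[...,0]>.52)&(np.ptp(g,axis=2)<25)
    Q=P[m];Q=Q[Q[:,1]>-.13]
    c,_,_,_=np.linalg.lstsq(np.c_[Q[:,1:],np.ones(len(Q))],Q[:,0],rcond=None)
    res=Q[:,0]-np.c_[Q[:,1:],np.ones(len(Q))]@c
    print(n,"lid",len(Q),Q.min(0),Q.max(0),"x=cy*y+cz*z+c",c,"res",np.abs(res).mean())
E
python3 m2.py
```

```text
scene y 0.12085170625975826 0.20784327572743225
[[0.125 0.429 0.481 0.055]
 [0.133 0.436 0.484 0.055]
 [0.141 0.432 0.462 0.05 ]
 [0.149 0.431 0.466 0.049]
 [0.157 0.428 0.471 0.052]
 [0.165 0.426 0.475 0.053]
 [0.173 0.424 0.466 0.052]
 [0.181 0.425 0.463 0.053]]
axis fit x= [-0.20785042  0.48174469] ztop 0.053720966898375196
top y 0.12204750727778911 0.20692762771668793
[[0.125 0.43  0.478 0.06 ]
 [0.133 0.433 0.478 0.059]
 [0.141 0.433 0.473 0.054]
 [0.149 0.433 0.471 0.055]
 [0.157 0.428 0.473 0.059]
 [0.165 0.427 0.472 0.057]
 [0.173 0.427 0.472 0.057]
 [0.181 0.427 0.472 0.055]]
axis fit x= [-0.1081427   0.46821312] ztop 0.056334810564238814
((0.44917023181915283, 0.16478271782398224), (0.04860082268714905, 0.08176544308662415), 7.764632701873779)
cols y -0.3 step .025; rows x from .34 (cm)
0.340   0   0   0   0   0   0   0   0   0   0   0   0   0   0   0   0   0   0   0   0   0   0   0   0
0.365   4   5   5   4   0   0   0   0   0   0   0   0   0   0   0   0   0   0   0   0   0   0   0   0
0.390   5   5   5   5   0   0   0   0   0   0   0   0   0   0   0   0   0   0   0   0   
[... 2992 characters left out ...]
5227), (0.09648019075393677, 0.19678212702274323), 25.089012145996094)
scene rim [269 227  72  30 437] ((0.4617595672607422, -0.09516947716474533), (0.06707662343978882, 0.13929817080497742), 8.513508796691895)
scene rib 274 ((0.4518640637397766, -0.04485854506492615), (0.05412938445806503, 0.012563874945044518), 84.29256439208984) 0.14630416654005005 [[0.4429999887943268, -0.07100000232458115], [0.45500001311302185, -0.07199999690055847], [0.460999995470047, -0.01899999938905239], [0.4480000138282776, -0.017000000923871994]]
scene lid 1976 [ 0.59046583 -0.12998055  0.13003657] [ 0.63813175 -0.00091845  0.2501573 ] x=cy*y+cz*z+c [ 0.23133458 -0.14964618  0.65813606] res 0.0008121436688064089
```

```bash
cat > w.py <<'E'
from h import *
import pickle,sys
from scipy.spatial.transform import Rotation as Ro
def wimg():
    p=r.read_ee_pos();o=r.read_ee_rot();i=r.get_image("wrist")
    T=np.eye(4);T[:3,:3]=Ro.from_euler('xyz',o).as_matrix() if np.ndim(o)==1 else o;T[:3,3]=p
    C=T@i["mount"];i["R"]=C[:3,:3].T;i["t"]=-i["R"]@C[:3,3];return i
E
python3 - <<'E'
from w import *
print(r.read_ee_rot())
L=[]
for p in([.44,.16,.28],[.45,-.03,.38]):
    r.reach(p,[np.pi,0,-1.57]);L.append(wimg())
pickle.dump(L,open("im1.pkl","wb"))
save("w1",np.hstack([cv2.resize(i["frame"],(400,300)) for i in L]))
for i in L:print(-i["R"].T@i["t"],i["R"][2],i["camera_matrix"][0,0])
print(r.read_t())
E
```

```text
[-3.13965148e+00 -2.98153002e-04  2.81080062e+00]Traceback (most recent call last):
  File "<stdin>", line 5, in <module>
bench.PlanningError: the arm cannot take that pose within its joint ranges
```

```bash
python3 - <<'E'
from w import *
L=[]
for p in([.40,.16,.28],[.45,-.03,.36]):
    r.reach(p,[np.pi,0,1.57]);L.append(wimg())
pickle.dump(L,open("im1.pkl","wb"))
save("w1",np.hstack([cv2.resize(i["frame"],(400,300)) for i in L]))
for i in L:print(-i["R"].T@i["t"],i["R"],i["camera_matrix"][0,0])
print(r.read_t())
E
```

```text
[0.39896336 0.22552615 0.45818931] [[ 9.99999784e-01  1.47489234e-04 -6.40937303e-04]
 [ 2.90104813e-04 -9.73519345e-01  2.28604463e-01]
 [-5.90248166e-04 -2.28604599e-01 -9.73519177e-01]] 302.555044618409
[0.44904347 0.03574953 0.53770119] [[ 9.99998863e-01 -2.47400777e-04 -1.48728396e-03]
 [ 9.78748629e-05 -9.73712850e-01  2.27779009e-01]
 [-1.50454021e-03 -2.27778896e-01 -9.73711719e-01]] 302.555044618409
2.6917
```

View pics/w1.png

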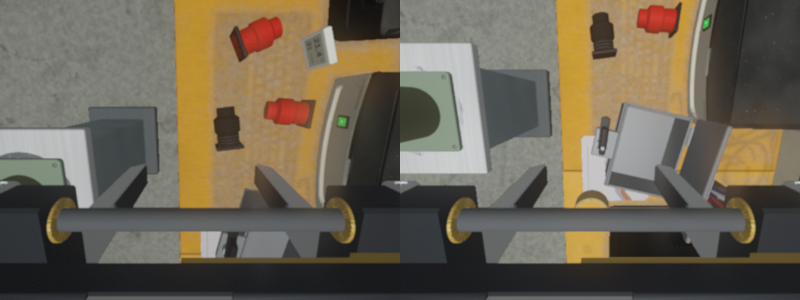

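The left wrist view shows the adaptor at (228,128), neck up in the picture (+y). The right view shows the case at (645,150), the lid at (705,155) and the turnbutton at (603,135). Next I measure from both.

```bash
cat > m3.py <<'E'
from w import *
L=pickle.load(open("im1.pkl","rb"))
for j,i in enumerate(L):
    P=pts(i);f=i["frame"].astype(int)
    m=(f.max(2)<75)&(P[...,2]>.008)&(P[...,2]<.07)&(P[...,0]>.405)&(P[...,0]<.5)&(P[...,1]>.1)&(P[...,1]<.23)
    Q=P[m];print(j,"adaptor",m.sum(),Q.min(0).round(3),Q.max(0).round(3));S=[]
    for k in np.arange(.115,.21,.008):
        w=(Q[:,1]>=k)&(Q[:,1]<k+.008)&(Q[:,2]>.02)
        if w.sum()>3:S.append((k+.004,Q[w,0].min(),Q[w,0].max(),Q[w,2].max(),w.sum()))
    S=np.array(S);print(S.round(3));S=S[(S[:,0]>.13)&(S[:,4]>20)];print("fit",np.polyfit(S[:,0],S[:,1:3].mean(1),1))
i=L[1];P=pts(i);f=i["frame"].astype(int);grey=np.ptp(f,axis=2)<25
B=(P[...,0]>.4)&(P[...,0]<.68)&(P[...,1]>-.18)&(P[...,1]<.1)
m=B&(P[...,2]>.118)&(P[...,2]<.15)&(P[...,0]<.5)
Q=P[m];rc=cv2.minAreaRect(Q[:,:2].astype(np.float32));print("rib",m.sum(),rc,cv2.boxPoints(rc).round(3).tolist(),Q[:,2].max(), cv2.fitLine(Q[:,:2].astype(np.float32),2,0,.01,.01).ravel())
m=B&(P[...,2]>.09)&(P[...,2]<.108)&grey&(P[...,0]>.46)&(f.max(2)>60)
Q=P[m]
print("rim",len(Q))
# front-edge/left-edge: rim left strip & front strip in case-aligned coords
for psi in(-.227,-.2,-.25):
    c,s=np.cos(psi),np.sin(psi);U=Q[:,:2]@np.array([[c,-s],[s,c]])  # case coords (x,y)
    for q in(.01,.99):pass
    h,e=np.histogram(U[:,0],bins=np.arange(.4,.75,.005));h2,e2=np.histogram(U[:,1],bins=np.arange(-.1,.25,.005))
    print(psi,[(round(e[k],3),h[k]) for k in range(len(h)) if h[k]>8],[(round(e2[k],3),h2[k]) for k in range(len(h2)) if h2[k]>8])
m=B&(P[...,2]>.12)&(P[...,0]>.55)&(P[...,2]<.28)&grey
Q=P[m];A=np.c_[Q[:,1:],np.ones(len(Q))];c=np.linalg.lstsq(A,Q[:,0],rcond=None)[0];print("lid",len(Q),c,abs(Q[:,0]-A@c).mean(),Q.min(0),Q.max(0))
m=B&(abs(P[...,2]-.005)<.006)&grey&(P[...,0]>.46);Q=P[m];print("floor",len(Q),np.median(Q[:,2]),cv2.minAreaRect(Q[:,:2].astype(np.float32)))
E
python3 m3.py
```

```text
0 adaptor 1739 [0.425 0.127 0.018] [0.479 0.207 0.055]
[[1.27e-01 4.29e-01 4.69e-01 5.50e-02 7.10e+01]
 [1.35e-01 4.31e-01 4.79e-01 5.50e-02 2.38e+02]
 [1.43e-01 4.33e-01 4.75e-01 5.00e-02 1.59e+02]
 [1.51e-01 4.33e-01 4.72e-01 4.90e-02 1.62e+02]
 [1.59e-01 4.28e-01 4.73e-01 5.10e-02 1.63e+02]
 [1.67e-01 4.27e-01 4.73e-01 5.20e-02 1.96e+02]
 [1.75e-01 4.25e-01 4.73e-01 5.20e-02 2.00e+02]
 [1.83e-01 4.25e-01 4.73e-01 5.10e-02 2.00e+02]
 [1.91e-01 4.31e-01 4.71e-01 5.00e-02 1.69e+02]
 [1.99e-01 4.31e-01 4.63e-01 4.30e-02 1.39e+02]
 [2.07e-01 4.32e-01 4.61e-01 4.30e-02 4.10e+01]]
fit [-0.10495712  0.46830984]
1 adaptor 1550 [0.427 0.123 0.008] [0.48  0.206 0.055]
[[1.27e-01 4.32e-01 4.80e-01 5.40e-02 1.70e+02]
 [1.35e-01 4.36e-01 4.75e-01 5.50e-02 1.08e+02]
 [1.43e-01 4.35e-01 4.73e-01 5.00e-02 1.32e+02]
 [1.51e-01 4.32e-01 4.71e-01 5.00e-02 1.45e+02]
 [1.59e-01 4.29e-01 4.75e-01 5.30e-02 1.99e+02]
 [1.67e-01 4.29e-01 4.74e-01 5.30e-02 1.79e+02]
 [1.75e-01 4.27e-01 4.73e-01 5.20e-02 1.83e+02]
 [1.83e-01 4.29e-01 4.73e-01 5.10e-02 1.56e+02]
 [1.91e-01 4.33e-01 4.64e-01 4.70e-02 8.50e+01]
[... 10022 characters left out ...]
)), (np.float64(0.185), np.int64(23)), (np.float64(0.19), np.int64(19)), (np.float64(0.195), np.int64(20)), (np.float64(0.2), np.int64(21)), (np.float64(0.205), np.int64(20)), (np.float64(0.21), np.int64(20)), (np.float64(0.215), np.int64(19)), (np.float64(0.22), np.int64(19)), (np.float64(0.225), np.int64(19)), (np.float64(0.23), np.int64(19)), (np.float64(0.235), np.int64(19)), (np.float64(0.24), np.int64(12))]
lid 4538 [ 0.22833248 -0.13661406  0.65449095] 0.001134925480214294 [ 0.57861079 -0.17990991  0.12010036] [ 0.67966609 -0.00125137  0.24959846]
floor 6071 0.0038974683327629126 ((0.5418886542320251, -0.07869456708431244), (0.17046700417995453, 0.13953647017478943), 76.6794662475586)
```

```bash
cat > g.py <<'E'
from w import *
psi=-.232; C=np.array([.543,-.080]); ex=np.array([np.cos(psi),np.sin(psi),0]); ey=np.array([-np.sin(psi),np.cos(psi),0]); Z=np.array([0,0,1.])
piv=np.array([.4495,-.0565]); TG=r.tcp_to_grasp
n=np.array([-.115,1,0]);n/=np.linalg.norm(n); G=np.array([.450,.172,.027])
def eul(R):return Ro.from_matrix(R).as_euler('xyz')
def pick(al,s):
    d=-np.cos(al)*Z-np.sin(al)*n;y=s*np.cross(Z,n);return np.c_[np.cross(y,d),y,d]
def place(al,s,ga):
    # rotate n -> Z, then yaw ga
    return Ro.from_rotvec(ga*Z).as_matrix()@Ro.from_rotvec(np.pi/2*np.cross(n,Z)).as_matrix()@pick(al,s)
def tp(g,R):return np.asarray(g)+TG*R[:,2]
E
python3 - <<'E'
from g import *
for al in(.8,.6,.45,.3):
  for s in(1,-1):
    R=pick(al,s);q=[r.solve_ik(tp(G+[0,0,h],R),eul(R)) for h in(0,.1)]
    print("pick",al,s,*[None if k is None else np.round(k,2) for k in q])
    for ga in(-1.9,-1.57,-1.2,-.8):
      for p in([.45,.2],[.5,.17],[.42,.15]):
        R=place(al,s,ga);q=[r.solve_ik(tp([*p,h],R),eul(R)) for h in(.048,.12)]
        if all(k is not None for k in q):print("  place",ga,p,np.round(q[0],2),R[:,2].round(2))
E
```

```text
pick 0.8 1 [ 0.61  0.62  1.67 -0.7   1.37 -2.31] [ 0.61  0.45  1.66 -0.68  1.5  -2.42]
  place -1.57 [0.45, 0.2] [0.35 0.1  2.39 4.12 0.2  0.77] [ 0.69  0.08 -0.72]
  place -1.57 [0.5, 0.17] [0.2  0.15 2.33 3.63 0.13 1.14] [ 0.69  0.08 -0.72]
  place -0.8 [0.42, 0.15] [-0.4   0.09  2.41  1.18  0.81  2.49] [ 0.44  0.54 -0.72]
pick 0.8 -1 [ 0.61  0.62  1.67 -0.7   1.37  0.83] [ 0.61  0.45  1.66 -0.68  1.5   0.72]
  place -1.57 [0.45, 0.2] [ 0.35  0.1   2.39  4.12  0.2  -2.37] [ 0.69  0.08 -0.72]
  place -1.57 [0.5, 0.17] [ 0.2   0.15  2.33  3.63  0.13 -2.  ] [ 0.69  0.08 -0.72]
  place -1.2 [0.45, 0.2] [ 0.03  0.07  2.43  1.81  0.32 -0.59] [ 0.62  0.32 -0.72]
  place -1.2 [0.5, 0.17] [-0.07  0.14  2.34  1.66  0.38 -0.51] [ 0.62  0.32 -0.72]
  place -0.8 [0.45, 0.2] [-0.2   0.15  2.34  1.29  0.7  -0.57] [ 0.44  0.54 -0.72]
  place -0.8 [0.5, 0.17] [-0.26  0.23  2.23  1.22  0.74 -0.55] [ 0.44  0.54 -0.72]
  place -0.8 [0.42, 0.15] [-0.4   0.09  2.41  1.18  0.81 -0.65] [ 0.44  0.54 -0.72]
pick 0.6 1 [ 0.53  0.5   1.75 -0.58  1.22 -2.43] [ 0.53  0.34  1.72 -0.55  1.38 -2.53]
  place -1.57 
[... 1377 characters left out ...]
  1.07 -1.14] [ 0.57  0.7  -0.43]
pick 0.3 1 [ 0.38  0.36  1.85 -0.34  1.04 -2.69] [ 0.38  0.2   1.8  -0.31  1.24 -2.76]
  place -1.9 [0.5, 0.17] [0.59 0.63 2.27 4.02 1.11 1.38] [ 0.93 -0.2  -0.3 ]
  place -0.8 [0.45, 0.2] [-0.49  0.63  2.38  1.72  1.25  1.71] [ 0.6   0.74 -0.3 ]
  place -0.8 [0.5, 0.17] [-0.5   0.63  2.26  1.67  1.24  1.83] [ 0.6   0.74 -0.3 ]
pick 0.3 -1 [ 0.38  0.36  1.85 -0.34  1.04  0.45] [ 0.38  0.2   1.8  -0.31  1.24  0.38]
  place -1.9 [0.5, 0.17] [ 0.59  0.63  2.27  4.02  1.11 -1.77] [ 0.93 -0.2  -0.3 ]
  place -0.8 [0.45, 0.2] [-0.49  0.63  2.38  1.72  1.25 -1.43] [ 0.6   0.74 -0.3 ]
  place -0.8 [0.5, 0.17] [-0.5   0.63  2.26  1.67  1.24 -1.31] [ 0.6   0.74 -0.3 ]
```

```bash
python3 - <<'E'
from g import *
al=.6;R=pick(al,-1);e=eul(R)
r.reach(tp(G,R)-.11*R[:,2]+[0,0,.04],e)
print(r.line_to(tp(G+[0,0,.001],R),feed=.15,stop_force=8),r.read_ee_pos()-tp(G,R))
r.grip(0,25);print(r.read_gripper_width()*94,r.read_gripper_force())
r.line_to(tp(G+[0,0,.16],R),feed=.15)
P=place(al,-1,-.8);p=[.445,.20]
r.reach(tp([*p,.13],P),eul(P))
print(r.read_gripper_width()*94,r.read_gripper_force(),r.read_contact_force(),r.read_t())
i=r.get_image("scene");save("held",i["frame"][60:320,120:420])
E
```

```text
False [0.00095659 0.00051098 0.00184289]
50.295783305232135 25.00555350095965
50.17834852880345 24.997850318904966 [ 0.86552502  0.03695589 -1.16139246] 8.7083
```

View pics/held.png

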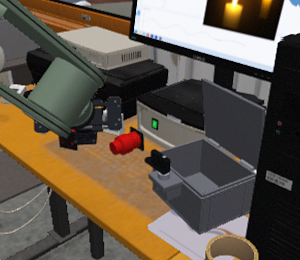

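The arm holds the adaptor (width 50 mm), though the wrist hides it near (105,115). I lower it by feel, release, and look.

```bash
python3 - <<'E'
from g import *
al=.6;P=place(al,-1,-.8);p=[.445,.20]
r.line_to(tp([*p,.062],P),feed=.12)
s=r.line_to(tp([*p,.036],P),feed=.03,stop_force=5)
g=r.read_ee_pos()-TG*P[:,2];print(s,g,r.read_contact_force())
r.grip(.62,25);r.hold(.3)
r.line_to(r.read_ee_pos()-.13*P[:,2],feed=.2)
r.hold(.2)
b=r.get_image("top");a=r.get_image("scene");print(r.read_t())
pickle.dump((a,b),open("im2.pkl","wb"))
for n,i in(("t",b),("s",a)):
    Q=pts(i);f=i["frame"].astype(int)
    m=(f.max(2)<75)&(Q[...,2]>.01)&(Q[...,2]<.1)&(abs(Q[...,0]-.445)<.06)&(abs(Q[...,1]-.2)<.06)
    q=Q[m];print(n,len(q),q.min(0).round(3),q.max(0).round(3),np.median(q,0).round(3));t=q[q[:,2]>.076]
    if len(t):print(" top",len(t),t.min(0).round(3),t.max(0).round(3),t.mean(0))
save("st",np.hstack([cv2.resize(a["frame"][150:290,140:327],(400,300)),cv2.resize(b["frame"][190:270,170:277],(400,300))]))
E
```

```text
True [0.445596   0.19965177 0.04746819] [-0.06915627 -1.30782071  0.54573463]Traceback (most recent call last):
  File "<stdin>", line 7, in <module>
bench.PlanningError: the arm cannot follow that straight line within its joint ranges
```

```bash
cat > st.py <<'E'
from g import *
def look(tag):
    b=r.get_image("top");a=r.get_image("scene");print(r.read_t())
    for n,i in(("t",b),("s",a)):
        Q=pts(i);f=i["frame"].astype(int)
        m=(f.max(2)<75)&(Q[...,2]>.01)&(Q[...,2]<.1)&(abs(Q[...,0]-.445)<.06)&(abs(Q[...,1]-.2)<.06)
        q=Q[m]
        if len(q):print(n,len(q),q.min(0).round(3),q.max(0).round(3),np.median(q,0).round(3))
        t=q[q[:,2]>.076]
        if len(t):print(" top",len(t),t.min(0).round(3),t.max(0).round(3),t.mean(0))
    save(tag,np.hstack([cv2.resize(a["frame"][150:290,140:327],(400,300)),cv2.resize(b["frame"][190:270,170:277],(400,300))]))
E
python3 - <<'E'
from st import *
r.grip(.75)
r.line_to(r.read_ee_pos()+[0,0,.1],feed=.15)
r.reach([.40,.05,.28],[np.pi,0,2.2])
look("st")
E
```

```text
13.2167
t 319 [0.414 0.173 0.01 ] [0.477 0.232 0.09 ] [0.444 0.195 0.071]
 top 156 [0.429 0.181 0.077] [0.463 0.217 0.09 ] [0.44588616 0.19856754 0.08235087]
s 584 [0.419 0.172 0.01 ] [0.471 0.221 0.083] [0.437 0.185 0.056]
 top 116 [0.428 0.18  0.076] [0.463 0.218 0.083] [0.44393767 0.19673028 0.0811444 ]
```

View pics/st.png

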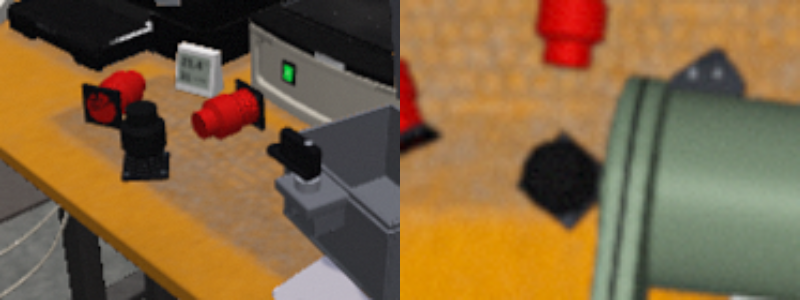

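The adaptor stands upright at (145,140) in the left crop, neck up, and both bystanders are untouched. Next is the top-down grasp and the placing in the case.

```bash
python3 - <<'E'
from st import *
o=[np.pi,0,psi+np.pi]
A=np.array([.445,.199]);h=.052-TG
T=C-.015*ex[:2]
for p in([*A,h],[*A,.25],[*T,.26],[*T,.04]):
    q=r.solve_ik(p,o);assert q is not None;print(q.round(2))
r.grip(.85,25)
r.reach([*A,.16],o);r.line_to([*A,h],feed=.15,stop_force=8)
print(r.read_ee_pos());r.grip(0,25);print(r.read_gripper_width()*94)
r.line_to([*A,.235],feed=.2);r.reach([*T,.235],o)
r.line_to([*T,h+.02],feed=.12)
s=r.line_to([*T,h-.008],feed=.03,stop_force=5);print(s,r.read_ee_pos(),h,r.read_gripper_width()*94)
r.grip(.65);r.hold(.3);r.line_to([*T,.25],feed=.2)
q=r.read_q();r.reach([.36,-.03,.32],o);
b=r.get_image("top");a=r.get_image("scene");print(r.read_t());pickle.dump((a,b),open("im3.pkl","wb"))
save("case",np.hstack([cv2.resize(a["frame"][120:300,240:400],(356,400)),cv2.resize(b["frame"][150:250,260:360],(400,400))]))
E
```

```text
[ 0.24  0.24  1.9   0.    1.   -1.1 ]
[ 0.24 -0.02  1.69  0.    1.47 -1.1 ]
[-0.31  0.08  1.57  0.    1.49 -1.64]
[-0.31  0.32  1.78  0.    1.04 -1.64]
[0.44619166 0.19902447 0.03429793]
50.091487610891875
True [ 0.52832113 -0.07672426  0.0381581 ] 0.03319999999999999 50.12365631332725
23.3
```

View pics/case.png

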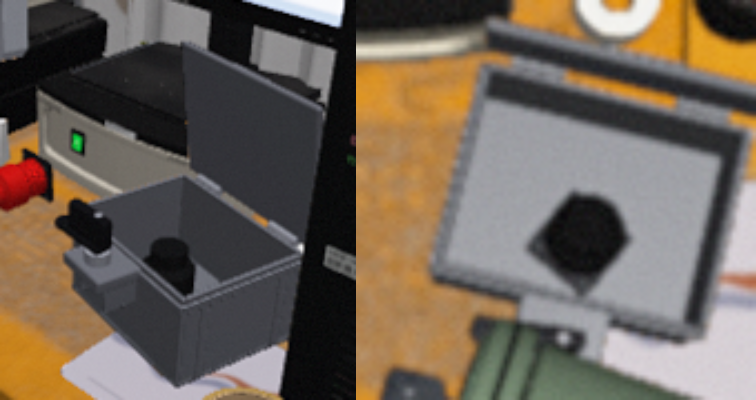

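It stands upright on the case floor: the neck shows at (170,250) on the left and the body at (580,235) in the right crop. Next I close the lid.

```bash
python3 - <<'E'
from st import *
o=[np.pi,0,psi+np.pi];H=np.array([*(C+.076*ex[:2]),.1])+.02*ey
def tip(f,rho=.125,d=.0):
    u=-np.cos(f)*ex+np.sin(f)*Z;w=np.sin(f)*ex+np.cos(f)*Z
    return H+rho*u+(.008+d)*w
pre=tip(1.43,d=.03);up=pre.copy();up[2]=.31
F=np.linspace(1.43,0.03,12);W=[tip(f,d=.008*np.sin(f)-.001) for f in F]
for p in[up,pre]+W:
    assert r.solve_ik(p,o) is not None,p
r.grip(0,20)
r.reach([.42,-.05,.36],o);r.line_to([up[0],up[1],.36],feed=.2,ori=o);r.line_to(pre,feed=.15)
print(r.read_t(),pre)
for f,p in zip(F,W):
    s=r.line_to(p,feed=.12,stop_force=20)
    print(round(f,2),s,r.read_contact_force().round(1) if hasattr(r.read_contact_force(),'round') else r.read_contact_force())
    if s:break
print(r.read_t())
E
```

```text
27.0 [ 0.64110681 -0.08262755  0.22909567]
1.43 False [-0.3 -0.8  0.7]
1.3 False [-0.3  0.1  0.4]
1.18 False [ 0.5 -0.1 -0.1]
1.05 False [ 0.4 -0.7 -0.1]
0.92 False [-0.1 -0.3  0.2]
0.79 False [0.4 0.5 0.9]
0.67 False [-0.4 -0.2 -0.1]
0.54 False [0.6 0.6 1.2]
0.41 False [ 0.5 -0.3 -0.6]
0.28 False [ 0.2 -0.   0.5]
0.16 False [-0.   0.2 -0.4]
0.03 False [-0.4 -0.1  0.2]
30.525
```

```bash
python3 - <<'E'
from st import *
p=r.read_ee_pos();print(p)
s=r.line_to([p[0],p[1],.098],feed=.03,stop_force=12);print(s,r.read_ee_pos(),r.read_contact_force())
r.line_to([p[0],p[1],.20],feed=.2)
r.reach([.36,.08,.30],[np.pi,0,psi+np.pi])
b=r.get_image("top");a=r.get_image("scene");print(r.read_t());pickle.dump((a,b),open("im4.pkl","wb"))
for i in(a,b):
    Q=pts(i);m=(i["z_map"]>0);c=(Q[...,:2]-C)@np.c_[ex[:2],ey[:2]]
    m&=(c[...,0]>-.07)&(c[...,0]<.07)&(abs(c[...,1])<.085)&(Q[...,2]>.08)&(Q[...,2]<.3)
    X=c[m][:,0];print(len(X),np.polyfit(X,Q[m][:,2],1),Q[m][:,2].min(),Q[m][:,2].max())
    m=(i["frame"].max(2)<70)&(Q[...,2]>.119)&(Q[...,2]<.15)&(abs(Q[...,0]-.45)<.06)&(abs(Q[...,1]+.05)<.06)
    if m.sum():
        print("rib",m.sum(),cv2.minAreaRect(Q[m][:,:2].astype(np.float32)))
save("lid",np.hstack([cv2.resize(a["frame"][120:300,240:400],(356,400)),cv2.resize(b["frame"][150:250,260:360],(400,400))]))
E
```

```text
[ 0.49970908 -0.0492178   0.11070363]
True [ 0.50112203 -0.0495586   0.10816802] [-1.12063439 -0.27047771  6.88321116]
32.4
3037 [0.04679969 0.10872329] 0.08000874676193075 0.113873999533864
rib 277 ((0.45334476232528687, -0.038523491472005844), (0.06693122535943985, 0.013537909835577011), 81.58441925048828)
3583 [0.0181412  0.10983496] 0.08949668803774094 0.11828510152173412
rib 95 ((0.45253509283065796, -0.03668880835175514), (0.06322837620973587, 0.012835939414799213), 80.34102630615234)
```

View pics/lid.png

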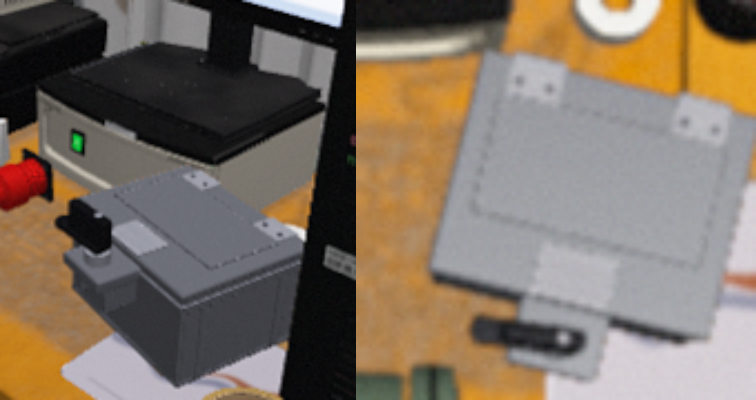

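The lid is flat and shut on the rim, and the turnbutton still points along +y at (530,333) in the right crop. Next I grip the rib at its pivot and turn it.

```bash
python3 - <<'E'
from st import *
z=.123
ys=np.linspace(np.pi/2-.13,psi-.03,9);pp=[*piv,z]
q=[r.solve_ik(pp,[np.pi,0,y]) for y in ys];assert all(k is not None for k in q);print(q[0].round(2),q[-1].round(2))
r.grip(.5,28)
r.reach([*piv,.2],[np.pi,0,ys[0]]);r.line_to(pp,feed=.1,stop_force=8);print(r.read_ee_pos())
r.grip(0,28);print(r.read_gripper_width()*94,r.read_contact_force())
for y in ys[1:]:
    r.reach(pp,[np.pi,0,y]);print(round(y,2),np.round(r.read_contact_force(),1),np.round(r.read_torque(),2))
r.grip(.4);r.line_to([*piv,.25],feed=.15)
r.reach([.33,.15,.32],[np.pi,0,psi+.6])
b=r.get_image("top");a=r.get_image("scene");print(r.read_t())
for i in(a,b):
    Q=pts(i);m=(i["frame"].max(2)<70)&(Q[...,2]>.119)&(Q[...,2]<.15)&(abs(Q[...,0]-.46)<.06)&(abs(Q[...,1]+.06)<.06)
    print("rib",m.sum(),cv2.minAreaRect(Q[m][:,:2].astype(np.float32)),"arm yaw should be",np.degrees(psi))
save("end",np.hstack([cv2.resize(a["frame"][120:300,160:400],(400,300)),cv2.resize(b["frame"][130:265,150:390],(400,300))]))
E
```

```text
[-0.32  0.03  1.92  0.    1.19 -0.19] [-0.32  0.03  1.92 -0.    1.19  1.52]
[ 0.45012277 -0.05660608  0.12364051]
12.054653996954347 [ 7.01466894 -0.61889681 -4.88147866]
1.23 [ 5.2 -0.5 -4. ] [-0.13 -1.   -0.05]
1.02 [ 5.8 -0.2 -3.3] [-0.06 -0.83 -0.07]
0.8 [ 5.  -0.3 -3.6] [-0.05 -0.81 -0.08]
0.59 [ 5.4 -0.2 -3.5] [ 0.04 -0.65 -0.01]
0.38 [ 4.8  1.1 -2.7] [ 0.11 -0.72 -0.03]
0.16 [ 6.   0.4 -3.1] [ 0.23 -0.71 -0.01]
-0.05 [ 5.2  2.  -2. ] [ 0.3  -0.69 -0.07]
-0.26 [ 5.6  2.1 -1.9] [ 0.41 -0.84  0.37]
41.1083
rib 326 ((0.4631086587905884, -0.06016375124454498), (0.01377941481769085, 0.052547067403793335), 77.69487762451172) arm yaw should be -13.2926208470351
rib 101 ((0.47169050574302673, -0.06061148643493652), (0.012650556862354279, 0.06671471893787384), 76.47265625) arm yaw should be -13.2926208470351
```

View pics/end.png

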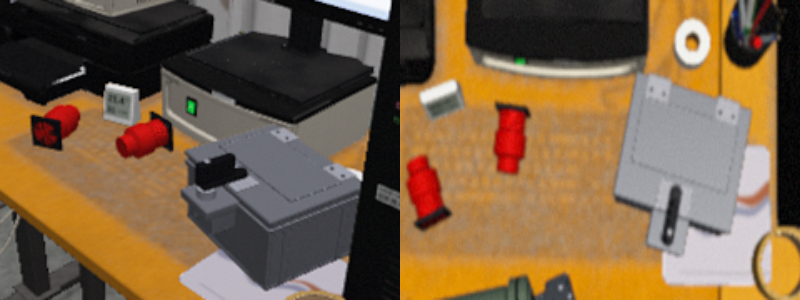

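The arm of the turnbutton lies straight over the lid at (672,210), within about 1° of the case axis. The lid is shut, the bystanders are in place and the robot is clear, so I hand the job in.

```bash
python3 -c "
from bench import r
print(r.sign_off(),r.read_t())"
```

```text
the job is handed in; nothing more can be done
the job is handed in; nothing more can be done
```

The job is handed in at about 41 s of the 72 s allowed: the adaptor was stood up on the desk, then set upright in the case, the lid closed and the turnbutton turned over it to its stop, with thermometer and tape roll left alone; the sign-off call returned no verdict.

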